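# Load the flow cell into the reader by feel

### The arm

A 7-joint arm with a two-finger parallel gripper is mounted at the origin on the work surface. World frame = base frame: x ahead of the robot, y to its left, z up, the work surface at z = 0. Lengths are in m, angles in rad, forces in N, time in s.
With the tool pointing down it reaches from about 0.425 to 0.825 m from the base axis. Payload 3.6 kg.
Tool frame: the origin (TCP) lies at the very end of the fingers, on their centre line; the grasp point (between the pads) lies 19 mm behind it (manip.grasp_offset is the z of the grasp point in the tool frame, in m); z points along the fingers, y is the line along which they close (so a half turn about z gives the same grasp; the last joint's range is limited). The gripper opens to 85 mm and grips with 20 to 120 N. Pads are 22 mm wide; open, the fingers measure 114 mm over their backs; the gripper's body (76 mm by 85 mm) begins 54 mm behind the grasp point. The pads swing forward as they close: fully open they stand 13 mm farther back than shut.
Start: joints at [1.155, 0.615, -0.013, 1.423, 0.008, 1.103, -0.04], TCP at [0.247, -0.601, 0.231] pointing down, gripper open.
Joint ranges: [-3.12, 3.12], [-0.3, 2.06], [-1.34, 1.32], [0.26, 2.42], [-1.36, 4.5], [0.01, 1.98], [-2.84, 2.84]. Speed limits (rad/s): [2.79, 2.79, 3.14, 3.14, 3.14, 3.14, 3.14].

### API

Orientations are given as a rotation vector (axis times angle).
In Python, from rig import state, get_image, ticket, manip gives the robot as it stands. The module is installed in compiled form; this text tells all that it offers.
- The arm moves only by the tool servo_tool, never from a script. Its argument "series" is a list of rows, each an object of numbers: "dx", "dy", "dz": the shift along the tool's x, y, z normalised to -1 to 1, where 1 is 500 mm; "wx", "wy", "wz": the turn, a rotation vector about the tool's x, y, z normalised to -1 to 1, where 1 is 90 degrees. A call has 1 to 20 rows; each row is the pose to reach, as a shift and turn from the pose commanded when the call began, along the tool's axes at that moment; what a row does not reach only later rows make up. A row lasts 1/12 s, in which the tool goes at most 41.7 mm and 7.16 degrees, less where a joint would pass 70% of its speed; a pose out of reach is approached as far as the arm can. A call with a number of a shift or a turn outside -1 to 1 is refused whole. A call with a gripper value outside its range is refused whole. "jaw" is the finger opening in mm, from 0 to 85.4, set as the call begins (left out, the last holds). The fingers move at their own pace and stop on an object; "squeeze" is the grip in N (left out, the last holds). Time passes only in rows, so rows that repeat a pose let the fingers close. It gives the time, the measured TCP pose, the force, the opening and the grip force at its end, in the units of the state.
- state(): the state, without advancing time (a new reading comes with each control period).
- get_image(name): name is "side" or "top" or "wrist"; returns a dict with "frame" (480x640x3 uint8, red, green, blue), "mtx" (3x3 intrinsics, pixels), "R" (3x3) and "t" (3): a world point X has camera coordinates R X + t; the wrist camera has in their place "T_tool_cam" (4x4, takes a point from camera to tool coordinates, whose origin is the TCP and whose axes are the flange's). Camera axes: x right, y down, z forward; pixel columns grow to the right and rows downward; lengths in m; the calibration is good to about 2 mm. The wrist camera is an equidistant fisheye: a pixel r from the principal point sees the ray r / f radians off the axis. A picture is of the moment at which its call begins: read the wrist's pose just before it. There is no depth.
- ticket.job_done(): hands the job in; it is judged then, once.
The state is a dict: "t": time; "joint_positions": joint angles; "dq": joint speeds; "joint_efforts": joint torques, N m; "eef_pos": TCP position; "tcp_rot": TCP orientation; "contact_force": force on the tool from outside, world axes, zero at the start; "moment": the same for the moment, N m; "grip_width": finger opening in m; "grip_force": force on a finger pad.
Only numpy, scipy, OpenCV 4.12 (cv2) and the standard library are available. Lean on these libraries where they do the work, as an engineer would, in place of code of your own. Each camera call takes 0.05 s, during which the arm holds its last target. There are 200 camera calls.

### The job

Take the flow cell off its rest, lay it flat on the reader's loading tongue with one end in the slot, and slide it in slowly until you feel the damped end stop hidden inside; press that stop in by about 4 mm (not over 7) and leave the cell there, let go. The cell is fragile: it cracks if it is gripped, or knocked against the reader or its stop, with more than 20 N, or if it is dropped on the bench or tipped over. Leave the bottle, the beaker and the tip box where they stand.

Things in the scene. Friction and masses are not known exactly. Their poses are not given: they have to be found in the camera images.
- cell: The flow cell: a flat steel-framed block with a glass window on top, 76 mm long (its x), 36 mm wide (its y), 10 mm thick, about 0.2 kg. Origin at the centre of its underside. Either end may go in first. It starts lying flat on its rest.
- rest: The rest, fixed: grey base plate 110 (x) x 70 (y) x 4 mm with two black rubber bars across it, 22 mm wide in y, that hold the cell's underside 16 mm above the bench and leave its long sides free. Origin at the centre of the underside.
- reader: The reader, a white bench instrument, fixed. Origin on the bench under the slot mouth; x points into the slot, z up. A metal loading tongue, 22 mm wide, top 40 mm above the bench, sticks out 92 mm from the mouth to -x; fingers can straddle it. The low nose round the slot is 110 mm wide and 64 mm high, x = 0 to 100 mm; behind it the housing is 190 mm wide, 170 mm long, 125 mm high.
- slot_mouth (a point): Centre of the slot mouth, level with the slot's floor and the tongue's top; axes as the reader's. The slot is 39 mm wide and 14 mm high; its mouth is flared to 50 mm over the first 12 mm. The hidden stop's face is 36 to 56 mm inside, different every time: mostly deeper than fingers holding the cell can go, so let go and push the outer end with closed fingertips.
- end_stop (a joint): How far the cell has pressed in the stop inside the slot, in m: 0 untouched, 0.012 at most. An oil-damped rubber pad on a weak spring: it resists with about 6 N when pushed at 10 mm/s (in proportion to speed: 20 N at 33 mm/s), only 0.4 N at rest, so the cell's friction keeps it pressed after the push. Sliding the cell along takes 1 to 2 N.
- reagent: Bystander: amber glass bottle with white cap, 48 mm across, 100 mm high. Origin at the centre of its underside.
- beaker: Bystander: small clear glass beaker, 56 mm across, 60 mm high. Origin at the centre of its underside.
- tip_box: Bystander: box of pipette tips with a yellow top, 115 mm (x) by 80 mm (y), 53 mm high. Origin at the centre of its underside.
Things that resemble listed ones, but are neither listed nor needed, are in the scene too. Of the things shaped like the cell, the steel one is meant.

How it is judged:
At the end, for the whole second after the job is handed in: The cell lies flat and at rest in the slot, pressing the end stop in by 1 to 7 mm (value of joint end_stop between 0.001 and 0.007 m and x of cell in the frame of slot_mouth between -0.003 and 0.028 m and z of cell in the frame of slot_mouth between -0.003 and 0.003 m and angle between cell's own z axis and vertical below 0.1 rad and linear speed of cell below 0.01 m/s); the robot touches nothing.
It fails at once if the cell is gripped with more than 20 N (40 N summed over the two fingers) (contact force between the fingers and cell above 40 N).
It fails at once if the cell is knocked or pressed against the reader with more than 20 N (contact force between cell and reader above 20 N).
It fails at once if the end stop is struck: driven in faster than 33 mm/s, which takes 20 N (velocity of joint end_stop above 0.0333 m/s).
It fails at once if the cell is dropped onto the bench or tipped by more than 45 degrees (angle between cell's own z axis and vertical above 0.79 rad or height (world z) of cell below 0.008 m).
It fails at once if the bottle, the beaker or the tip box is moved by more than 20 mm (distance of any of reagent, beaker, tip_box from where it was at the start of the episode above 0.02 m).
It also fails if it takes over 69 s, if anything falls off the work surface, if the arm or the gripper's body presses on something with over 40 N, if the wrist force passes 120 N, or if a joint passes its speed limit or range.

## Working session

There is one attempt and no reset: what is moved stays moved. The work goes in short steps, Python scripts to look and compute and a tool call to move; the robot and the scene stay as the last step left them, time stands still between calls to the robot, and variables do not carry over. Pictures are saved under pics/ and viewed, at most 10 in all, crops included, and the job is handed in when it is done.

Besides the shell and the picture viewer there is one more tool, called after "Emit:" as a command line: name --argument value ..., lists and objects as JSON in quotes. servo_tool: Moves the arm, as the interface text tells. Scaled input: -1 to 1 covers 500 mm each way for a shift and 90 degrees each way for a turn. Its arguments: {"type":"object","properties":{"series":{"type":"array","items":{"type":"object","properties":{"dx":{"type":"number"},"dy":{"type":"number"},"dz":{"type":"number"},"wx":{"type":"number"},"wy":{"type":"number"},"wz":{"type":"number"}}}},"jaw":{"type":"number"},"squeeze":{"type":"number"}},"required":["series"]}

```bash
mkdir -p pics; python3 - <<'E'
from rig import state,get_image,manip
import cv2,pickle
s=state();print(s);print(manip.grasp_offset)
d={'s':s}
for n in('top','side','wrist'):
    g=get_image(n);d[n]=g;cv2.imwrite(f'pics/{n}0.png',g['frame'][:,:,::-1])
    print(n,{k:v for k,v in g.items() if k!='frame'})
pickle.dump(d,open('d0.pkl','wb'))
E
```

```text
{'t': 0.0, 'joint_positions': array([ 1.15451784,  0.61591041, -0.01264581,  1.42491853,  0.00809713,
        1.10342211, -0.04042122]), 'dq': array([-4.60207217e-04, -1.28239506e-03,  4.83654172e-04,  8.01830293e-04,
       -3.58757076e-04,  1.66239042e-03, -3.38858928e-06]), 'joint_efforts': array([ 1.54081140e-04, -4.69216383e+01,  2.58978792e-01, -1.71034563e+01,
        9.91614419e-03,  9.59634403e-03,  7.51296966e-06]), 'eef_pos': array([ 0.24671623, -0.60051393,  0.23013729]), 'tcp_rot': array([-3.07959173e+00, -6.08004289e-01,  8.22627427e-04]), 'contact_force': array([-0.30184802, -0.01708129,  0.72007337]), 'moment': array([-0.00389744,  0.03466625, -0.06130595]), 'grip_force': 0.0, 'grip_width': 0.08539239132826368}
-0.0187
top {'mtx': array([[616.45463212,   0.        , 329.77609747],
       [  0.        , 616.45463212, 238.81927213],
       [  0.        ,   0.        ,   1.        ]]), 'R': array([[-0.02878239, -0.99951717,  0.01170471],
       [-0.99728852,  0.02792087, -0.06808846],
       [ 0.06772878, -0.01363272, -0.99761063]]), 't': array([0.19489783, 0.56650206, 1
[... 209 characters left out ...]
.14587285,  0.00574413],
       [-0.10040044, -0.7084101 , -0.69862356],
       [ 0.10597941,  0.69056227, -0.71546637]]), 't': array([-0.53766349,  0.23021856,  0.82514714])}
wrist {'mtx': array([[371.64829954,   0.        , 316.74537715],
       [  0.        , 371.64829954, 237.90337547],
       [  0.        ,   0.        ,   1.        ]]), 'T_tool_cam': array([[ 1.09617030e-04, -9.52943120e-01, -3.03149134e-01,
         7.68411660e-02],
       [ 9.99999116e-01, -2.97221487e-04,  1.29590377e-03,
         1.98793401e-04],
       [-1.32502501e-03, -3.03149008e-01,  9.52942246e-01,
        -1.43214202e-01],
       [ 0.00000000e+00,  0.00000000e+00,  0.00000000e+00,
         1.00000000e+00]])}
```

View pics/top0.png

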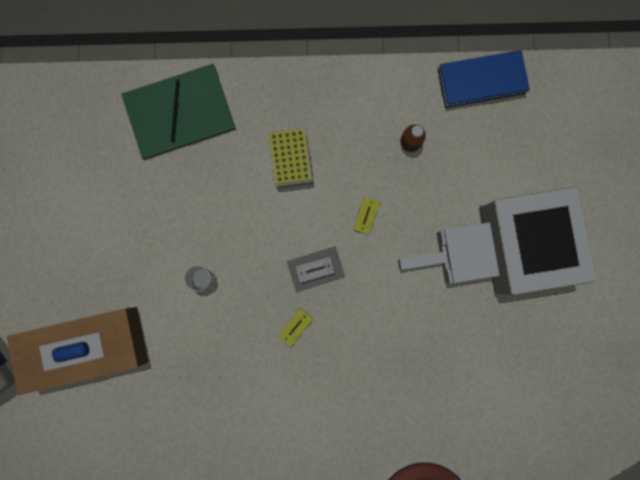

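View pics/side0.png

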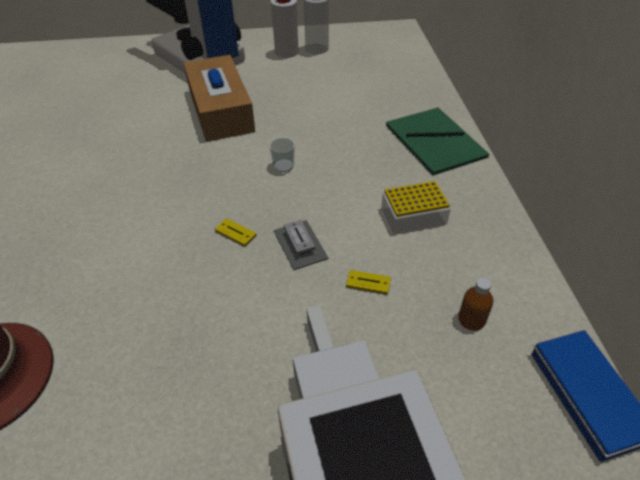

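The top view shows the steel cell on its rest at about (316,269). The tongue runs from (402,264) to (447,258), with the slot mouth towards -y. Next I'll enlarge both views.

```bash
python3 - <<'E'
import pickle,cv2,numpy as np
d=pickle.load(open('d0.pkl','rb'))
def crop(n,x,y,w,h,k):
    c=d[n]['frame'][y:y+h,x:x+w,::-1]
    return cv2.resize(c,None,fx=k,fy=k,interpolation=cv2.INTER_CUBIC)
a=np.vstack([crop('top',280,240,80,56,10)]);b=crop('top',390,215,120,80,6)
m=np.zeros((480+10,800,3),np.uint8)
cv2.imwrite('pics/c1.png',a)           # px=280+u/10
A=crop('top',280,215,230,80,3.4)       # overview
S=crop('side',265,210,130,170,3.4)
cv2.imwrite('pics/c2.png',np.vstack([A,np.pad(S[:300],((0,0),(0,A.shape[1]-S.shape[1]),(0,0)))]))
S=crop('side',265,210,80,60,5);T=crop('side',285,295,80,60,5)
top2=crop('top',390,225,80,60,5);top1=crop('top',280,240,80,60,5)
cv2.imwrite('pics/c3.png',np.vstack([np.hstack([top1,top2]),np.hstack([S,T])]))
E
```

```text
(no output)
```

View pics/c3.png

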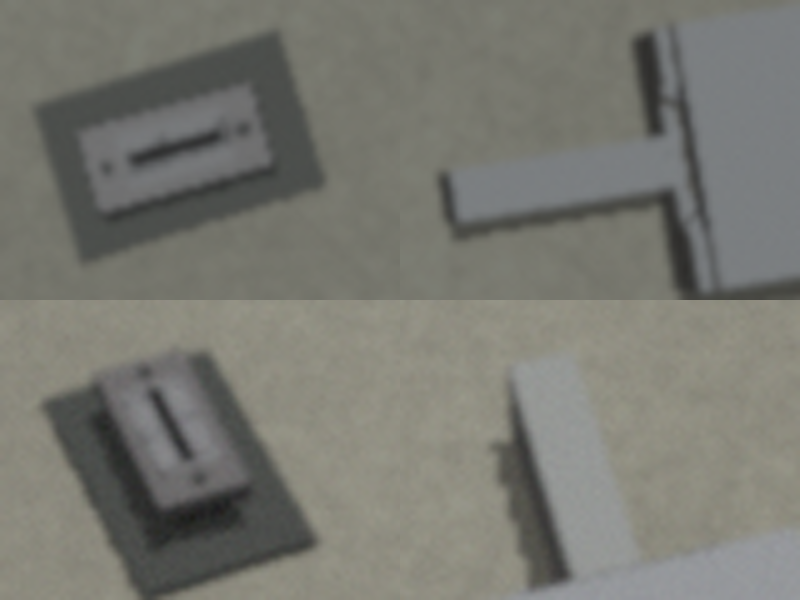

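The enlarged crop shows the cell's corners in the top view at (78,133), (253,85), (273,165) and (102,214). The tongue tip corners are at (47,172) and (57,222). Both also show clearly in the side view, so I'll triangulate.

```bash
cat > h.py <<'E'
import pickle,cv2,numpy as np
from scipy.spatial.transform import Rotation as Rn
def ray(g,p):
    K=g['mtx'];v=np.array([(p[0]-K[0,2])/K[0,0],(p[1]-K[1,2])/K[0,0],1.])
    if 'T_tool_cam' in g:
        r=np.hypot(v[0],v[1]);v=np.r_[v[:2]/max(r,1e-9)*np.sin(r),np.cos(r)]
        W=Rn.from_rotvec(g['rot']).as_matrix();T=g['T_tool_cam']
        return g['pos']+W@T[:3,3],W@T[:3,:3]@v
    return -g['R'].T@g['t'],g['R'].T@v
def onz(g,p,z):
    o,v=ray(g,p);return o+v*(z-o[2])/v[2]
def tri(*gp):
    A=0;b=0
    for g,p in gp:
        o,v=ray(g,p);v=v/np.linalg.norm(v);P=np.eye(3)-np.outer(v,v);A=A+P;b=b+P@o
    return np.linalg.solve(A,b)
def wpx(g,X):
    W=Rn.from_rotvec(g['rot']).as_matrix();T=g['T_tool_cam'];K=g['mtx']
    c=T[:3,:3].T@(W.T@(np.asarray(X)-g['pos'])-T[:3,3]);r=np.hypot(c[0],c[1]);th=np.arctan2(r,c[2])
    return K[:2,2]+K[0,0]*th*c[:2]/r
E
python3 - <<'E'
from h import *
np.set_printoptions(precision=4,suppress=True)
d=pickle.load(open('d0.pkl','rb'));T,S=d['top'],d['side']
c=lambda o,u:np.array(o)+(np.array(u)+.5)/5-.5
t=[c((280,240),u) for u in[(78,133),(253,85),(273,165),(102,214)]]
s=[c((265,210),u) for u in[(165,208),(95,75),(187,50),(250,190)]]
print('cell c',tri((T,np.mean(t,0)),(S,np.mean(s,0))))
P=np.array([onz(T,p,.026) for p in t]);print(P,P.mean(0))
for a,b in((0,1),(3,2)):
  v=P[b]-P[a];print(np.degrees(np.arctan2(v[1],v[0])),np.linalg.norm(v))
for a,b in(((47,172),(178,55)),((57,222),(112,70))):
  print('tip',tri((T,c((390,225),a)),(S,c((285,295),b))))
Q=[onz(T,c((390,225),u),.04) for u in[(47,172),(57,222),(250,140),(272,192)]]
print(np.array(Q))
for a,b in((0,2),(1,3)):
  v=Q[b]-Q[a];print(np.degrees(np.arctan2(v[1],v[0])))
n=[onz(T,c((390,225),u),.064) for u in[(270,22),(318,290)]]
v=n[1]-n[0];print('nose',n,np.degrees(np.arctan2(v[1],v[0])),np.linalg.norm(v))
E
```

```text
cell c [0.5093 0.2118 0.0255]
[[0.5158 0.253  0.026 ]
 [0.5338 0.179  0.026 ]
 [0.5001 0.1716 0.026 ]
 [0.4816 0.2438 0.026 ]] [0.5078 0.2118 0.026 ]
-76.28281484018736 0.07609967119612503
-75.67730052447808 0.07446984754968221
tip [0.5258 0.0361 0.0392]
tip [0.5043 0.0329 0.0397]
[[ 0.5243  0.0363  0.04  ]
 [ 0.5034  0.0329  0.04  ]
 [ 0.5352 -0.0488  0.04  ]
 [ 0.5133 -0.0571  0.04  ]]
-82.69010627574657
-83.720953705714
nose [array([ 0.5823, -0.0544,  0.064 ]), array([ 0.4723, -0.0694,  0.064 ])] -172.2064048003609 0.1110546858317993
```

```bash
cat >> h.py <<'E'
def plan(pos,yaw,base=None):
    """target TCP pos, yaw (deg) of tool x, tool down -> normalised numbers from measured (or given) pose"""
    from rig import state
    s=state();p,r=(s['eef_pos'],s['tcp_rot']) if base is None else base
    W=Rn.from_rotvec(r);a=np.radians(yaw)
    Rt=Rn.from_matrix(np.array([[np.cos(a),np.sin(a),0],[np.sin(a),-np.cos(a),0],[0,0,-1]]))
    sh=W.inv().apply(np.array(pos)-p);w=(W.inv()*Rt).as_rotvec()
    print('d',np.round(sh/.5,4),'w',np.round(w/(np.pi/2),4),'mm',np.round(sh*1000,1),'deg',np.round(np.degrees(w),2))
def shot(name,save):
    from rig import state,get_image
    s=state();g=dict(get_image(name));g['pos'],g['rot']=s['eef_pos'],s['tcp_rot']
    pickle.dump(g,open(f'{save}.pkl','wb'));cv2.imwrite(f'pics/{save}.png',g['frame'][:,:,::-1]);return g
E
python3 - <<'E'
from h import *
plan([.48,-.2,.24],80)
E
```

```text
d [ 0.736  -0.564  -0.0181] w [-1.200e-03 -6.000e-04 -6.407e-01] mm [ 368.  -282.    -9.1] deg [ -0.11  -0.06 -57.66]
```

Emit:
servo_tool --series '[{"dx": 0.736,"dy": -0.564,"dz": -0.018,"wz": -0.64},{"dx": 0.736,"dy": -0.564,"dz": -0.018,"wz": -0.64},{"dx": 0.736,"dy": -0.564,"dz": -0.018,"wz": -0.64},{"dx": 0.736,"dy": -0.564,"dz": -0.018,"wz": -0.64},{"dx": 0.736,"dy": -0.564,"dz": -0.018,"wz": -0.64},{"dx": 0.736,"dy": -0.564,"dz": -0.018,"wz": -0.64},{"dx": 0.736,"dy": -0.564,"dz": -0.018,"wz": -0.64},{"dx": 0.736,"dy": -0.564,"dz": -0.018,"wz": -0.64},{"dx": 0.736,"dy": -0.564,"dz": -0.018,"wz": -0.64},{"dx": 0.736,"dy": -0.564,"dz": -0.018,"wz": -0.64},{"dx": 0.736,"dy": -0.564,"dz": -0.018,"wz": -0.64},{"dx": 0.736,"dy": -0.564,"dz": -0.018,"wz": -0.64},{"dx": 0.736,"dy": -0.564,"dz": -0.018,"wz": -0.64},{"dx": 0.736,"dy": -0.564,"dz": -0.018,"wz": -0.64},{"dx": 0.736,"dy": -0.564,"dz": -0.018,"wz": -0.64},{"dx": 0.736,"dy": -0.564,"dz": -0.018,"wz": -0.64}]'

```text
invalid input
```

```bash
python3 - <<'E'
from h import *
plan([.512,.10,.23],100)
E
```

```text
d [ 1.0232 -1.0946  0.0029] w [-0.0011 -0.0009 -0.8629] mm [ 511.6 -547.3    1.5] deg [ -0.1   -0.08 -77.66]
```

Emit:
servo_tool --series '[{"dx": 0.736,"dy": -0.564,"dz": -0.018,"wx": 0,"wy": 0,"wz": -0.64},{"dx": 0.736,"dy": -0.564,"dz": -0.018,"wx": 0,"wy": 0,"wz": -0.64}]'

```text
t: 0.32
eef_pos: [0.2866, -0.5302, 0.2318]
tcp_rot: [-2.982, -0.987, 0.003]
contact_force: [2.0, 1.3, -0.2]
grip_width: 0.0851
grip_force: 0.0
```

```bash
python3 - <<'E'
from h import *
plan([.50,-.15,.24],88)
E
```

```text
d [ 0.7961 -0.3557 -0.0176] w [-0.0012  0.0009 -0.5708] mm [ 398.1 -177.9   -8.8] deg [ -0.1    0.08 -51.37]
```

Emit:
servo_tool --series '[{"dx": 0.8,"dy": -0.35,"dz": -0.02,"wx": 0,"wy": 0,"wz": -0.57},{"dx": 0.8,"dy": -0.35,"dz": -0.02,"wx": 0,"wy": 0,"wz": -0.57},{"dx": 0.8,"dy": -0.35,"dz": -0.02,"wx": 0,"wy": 0,"wz": -0.57},{"dx": 0.8,"dy": -0.35,"dz": -0.02,"wx": 0,"wy": 0,"wz": -0.57},{"dx": 0.8,"dy": -0.35,"dz": -0.02,"wx": 0,"wy": 0,"wz": -0.57},{"dx": 0.8,"dy": -0.35,"dz": -0.02,"wx": 0,"wy": 0,"wz": -0.57},{"dx": 0.8,"dy": -0.35,"dz": -0.02,"wx": 0,"wy": 0,"wz": -0.57},{"dx": 0.8,"dy": -0.35,"dz": -0.02,"wx": 0,"wy": 0,"wz": -0.57},{"dx": 0.8,"dy": -0.35,"dz": -0.02,"wx": 0,"wy": 0,"wz": -0.57},{"dx": 0.8,"dy": -0.35,"dz": -0.02,"wx": 0,"wy": 0,"wz": -0.57},{"dx": 0.8,"dy": -0.35,"dz": -0.02,"wx": 0,"wy": 0,"wz": -0.57},{"dx": 0.8,"dy": -0.35,"dz": -0.02,"wx": 0,"wy": 0,"wz": -0.57}]'

```text
t: 1.32
eef_pos: [0.508, -0.1427, 0.2433]
tcp_rot: [-2.247, -2.193, -0.008]
contact_force: [0.2, -0.1, -0.8]
grip_width: 0.0855
grip_force: 0.0
```

```bash
python3 - <<'E'
from h import *
plan([.512,.09,.22],100)
E
```

```text
d [ 0.4652 -0.0035  0.0486] w [ 0.0019 -0.0026 -0.1265] mm [232.6  -1.7  24.3] deg [  0.17  -0.24 -11.39]
```

Emit:
servo_tool --series '[{"dx": 0.465,"dy": -0.004,"dz": 0.049,"wx": 0,"wy": 0,"wz": -0.1265},{"dx": 0.465,"dy": -0.004,"dz": 0.049,"wx": 0,"wy": 0,"wz": -0.1265},{"dx": 0.465,"dy": -0.004,"dz": 0.049,"wx": 0,"wy": 0,"wz": -0.1265},{"dx": 0.465,"dy": -0.004,"dz": 0.049,"wx": 0,"wy": 0,"wz": -0.1265},{"dx": 0.465,"dy": -0.004,"dz": 0.049,"wx": 0,"wy": 0,"wz": -0.1265},{"dx": 0.465,"dy": -0.004,"dz": 0.049,"wx": 0,"wy": 0,"wz": -0.1265},{"dx": 0.465,"dy": -0.004,"dz": 0.049,"wx": 0,"wy": 0,"wz": -0.1265},{"dx": 0.465,"dy": -0.004,"dz": 0.049,"wx": 0,"wy": 0,"wz": -0.1265},{"dx": 0.465,"dy": -0.004,"dz": 0.049,"wx": 0,"wy": 0,"wz": -0.1265},{"dx": 0.465,"dy": -0.004,"dz": 0.049,"wx": 0,"wy": 0,"wz": -0.1265}]'

```text
t: 2.15
eef_pos: [0.5118, 0.0799, 0.2183]
tcp_rot: [2.037, 2.391, -0.002]
contact_force: [-0.6, 0.3, 0.0]
grip_width: 0.0854
grip_force: 0.0
```

```bash
python3 - <<'E'
from h import *
g=shot('wrist','w1')
plan([.511,.18,.20],104)
for X in([.508,.212,.026],[.5145,.0345,.04],[.5268,-.0568,.04]):print(wpx(g,X))
E
```

```text
d [0.1978 0.0301 0.0364] w [-0.0003  0.0008 -0.0542] mm [98.9 15.1 18.2] deg [-0.03  0.07 -4.88]
[337.11279464  63.73724371]
[312.61467171 258.01285909]
[310.73387569 341.46265134]
```

View pics/w1.png

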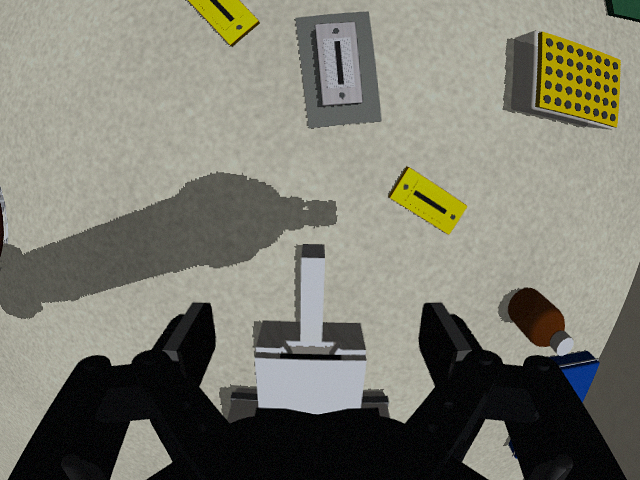

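The wrist view shows the cell at about (339,64), the tongue tip at (312,258) and the mouth near y=341, all matching the predictions to within 2 px. I'll enlarge the crop to refine this.

```bash
python3 - <<'E'
from h import *
g=pickle.load(open('w1.pkl','rb'));f=g['frame'][:,:,::-1]
z=lambda x,y,w,h,k:cv2.resize(f[y:y+h,x:x+w],None,fx=k,fy=k,interpolation=cv2.INTER_CUBIC)
cv2.imwrite('pics/c4.png',np.hstack([z(300,10,80,120,5),z(272,240,80,120,5)]))
E
```

```text
(no output)
```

View pics/c4.png

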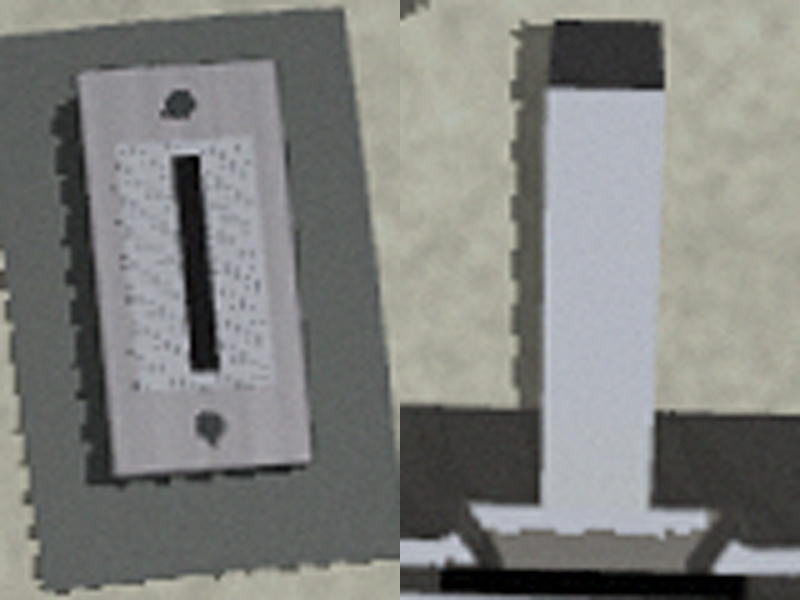

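The crop gives cell corners at (78,73), (273,60), (311,461) and (113,474). The tongue tip is at (147/263,88) and the mouth edge is at y≈505, with the flare running from 68 to 318.

```bash
python3 - <<'E'
from h import *
np.set_printoptions(precision=4,suppress=True)
g=pickle.load(open('w1.pkl','rb'));T=pickle.load(open('d0.pkl','rb'))['top']
c=lambda o,u:np.array(o)+(np.array(u)+.5)/5-.5
C=np.array([c((300,10),u) for u in[(78,73),(273,60),(311,461),(113,474)]])
P=np.array([onz(g,p,.026) for p in C]);print('cell',P.mean(0))
for a,b in((0,3),(1,2),(0,1),(3,2)):
  v=P[b]-P[a];print(np.degrees(np.arctan2(v[1],v[0])),np.linalg.norm(v))
t=[c((280,240),u) for u in[(78,133),(253,85),(273,165),(102,214)]]
print('tri cell',tri((T,np.mean(t,0)),(g,C.mean(0))))
tip=c((272,240),(205,88));m=c((272,240),(194,506))
a,b=onz(g,tip,.04),onz(g,m,.04);v=b-a;print('tip',a,'mouth',b,np.degrees(np.arctan2(v[1],v[0])),np.linalg.norm(v))
for x,y in(((147,88),(141,503)),((263,88),(249,503))):
  v=onz(g,c((272,240),y),.04)-onz(g,c((272,240),x),.04);print(np.degrees(np.arctan2(v[1],v[0])))
tt=(c((390,225),(47,172))+c((390,225),(57,222)))/2
print('tri tip',tri((T,tt),(g,tip)))
f=[onz(g,c((272,240),u),.04) for u in((68,503),(318,510))];v=f[1]-f[0];print('flare',np.mean(f,0),np.degrees(np.arctan2(v[1],v[0])),np.linalg.norm(v))
E
```

```text
cell [0.509  0.2137 0.026 ]
-76.11562298703271 0.07474609073718047
-75.704067226718 0.07504083836471684
14.383609848704916 0.034758793036648146
13.900685541402929 0.03529648895383332
tri cell [0.5082 0.2118 0.0328]
tip [0.5144 0.0353 0.04  ] mouth [ 0.5263 -0.056   0.04  ] -82.53008550199614 0.09211197866229652
-82.62753041172839
-82.19707628618866
tri tip [0.5142 0.0344 0.0376]
flare [ 0.5262 -0.0564  0.04  ] 7.4481112497169235 0.05139074065897668
```

```bash
python3 - <<'E'
from h import *
plan([.5061,.2222,.07],104.1)
E
```

```text
d [0.283  0.0339 0.2963] w [-0.0003  0.0008 -0.0553] mm [141.5  17.  148.2] deg [-0.03  0.07 -4.98]
```

Emit:
servo_tool --series '[{"dx": 0.283,"dy": 0.034,"dz": 0.2,"wx": 0,"wy": 0,"wz": -0.055},{"dx": 0.283,"dy": 0.034,"dz": 0.2,"wx": 0,"wy": 0,"wz": -0.055},{"dx": 0.283,"dy": 0.034,"dz": 0.296,"wx": 0,"wy": 0,"wz": -0.055},{"dx": 0.283,"dy": 0.034,"dz": 0.296,"wx": 0,"wy": 0,"wz": -0.055},{"dx": 0.283,"dy": 0.034,"dz": 0.296,"wx": 0,"wy": 0,"wz": -0.055},{"dx": 0.283,"dy": 0.034,"dz": 0.296,"wx": 0,"wy": 0,"wz": -0.055},{"dx": 0.283,"dy": 0.034,"dz": 0.296,"wx": 0,"wy": 0,"wz": -0.055},{"dx": 0.283,"dy": 0.034,"dz": 0.296,"wx": 0,"wy": 0,"wz": -0.055},{"dx": 0.283,"dy": 0.034,"dz": 0.296,"wx": 0,"wy": 0,"wz": -0.055},{"dx": 0.283,"dy": 0.034,"dz": 0.296,"wx": 0,"wy": 0,"wz": -0.055}]' --jaw 52 --squeeze 20

```text
t: 3.03
eef_pos: [0.5071, 0.2232, 0.0721]
tcp_rot: [1.93, 2.475, 0.004]
contact_force: [-0.9, -0.7, -0.1]
grip_width: 0.0521
grip_force: 0.0
```

```bash
python3 - <<'E'
from h import *
g=shot('wrist','w2')
plan([.5061,.2222,.006],104.1)
E
```

```text
d [-0.002  -0.0025  0.1321] w [0.002  0.0003 0.0003] mm [-1.  -1.2 66. ] deg [0.18 0.02 0.03]
```

View pics/w2.png

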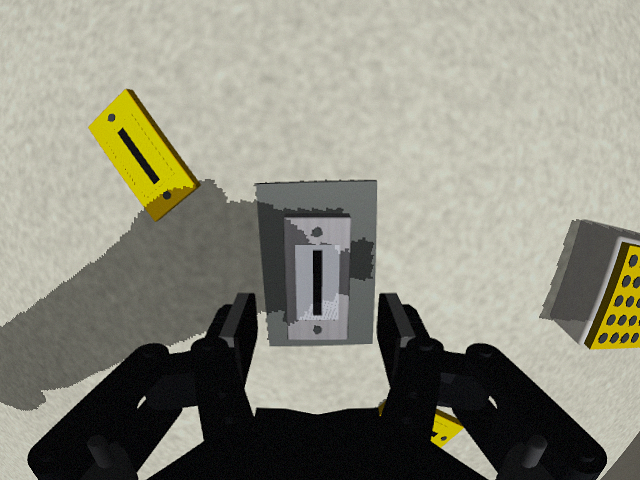

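The cell is centred and square between the fingers, with corners at about (286,217) and (350,339). I'll check its height between the two wrist views.

```bash
python3 - <<'E'
from h import *
a=pickle.load(open('w1.pkl','rb'));b=pickle.load(open('w2.pkl','rb'))
for u,p in(((78,73),(286,217)),((273,60),(350,217))):
    print(tri((a,np.array((300,10))+(np.array(u)+.5)/5-.5),(b,p)))
print(wpx(b,[.5085,.2125,.026]))
E
```

```text
[0.48348352 0.246102   0.0245058 ]
[0.51680869 0.2545563  0.02522944]
[315.34799528 284.50168881]
```

Emit:
servo_tool --series '[{"dx": -0.001,"dy": -0.003,"dz": 0.06,"wx": 0,"wy": 0,"wz": 0},{"dx": -0.001,"dy": -0.003,"dz": 0.1,"wx": 0,"wy": 0,"wz": 0},{"dx": -0.001,"dy": -0.003,"dz": 0.12,"wx": 0,"wy": 0,"wz": 0},{"dx": -0.001,"dy": -0.003,"dz": 0.13,"wx": 0,"wy": 0,"wz": 0},{"dx": -0.001,"dy": -0.003,"dz": 0.13,"wx": 0,"wy": 0,"wz": 0},{"dx": -0.001,"dy": -0.003,"dz": 0.13,"wx": 0,"wy": 0,"wz": 0}]'

```text
t: 3.58
eef_pos: [0.5048, 0.2242, 0.0063]
tcp_rot: [1.928, 2.48, 0.002]
contact_force: [-0.2, -0.4, 0.8]
grip_width: 0.0522
grip_force: 0.0
```

Emit:
servo_tool --series '[{"dx": 0,"dy": 0,"dz": 0,"wx": 0,"wy": 0,"wz": 0},{"dx": 0,"dy": 0,"dz": 0,"wx": 0,"wy": 0,"wz": 0},{"dx": 0,"dy": 0,"dz": 0,"wx": 0,"wy": 0,"wz": 0}]' --jaw 39

```text
t: 3.83
eef_pos: [0.5053, 0.2246, 0.0065]
tcp_rot: [1.927, 2.48, 0.005]
contact_force: [1.7, 0.6, 0.5]
grip_width: 0.0394
grip_force: 0.6
```

Emit:
servo_tool --series '[{"dx": 0,"dy": 0,"dz": 0,"wx": 0,"wy": 0,"wz": 0},{"dx": 0,"dy": 0,"dz": 0,"wx": 0,"wy": 0,"wz": 0},{"dx": 0,"dy": 0,"dz": 0,"wx": 0,"wy": 0,"wz": 0}]' --jaw 36

```text
t: 4.08
eef_pos: [0.5054, 0.2246, 0.0063]
tcp_rot: [1.927, 2.48, 0.005]
contact_force: [3.4, 1.0, 2.7]
grip_width: 0.0361
grip_force: 2.5
```

Emit:
servo_tool --series '[{"dx": 0,"dy": 0,"dz": 0,"wx": 0,"wy": 0,"wz": 0},{"dx": 0,"dy": 0,"dz": 0,"wx": 0,"wy": 0,"wz": 0},{"dx": 0,"dy": 0,"dz": 0,"wx": 0,"wy": 0,"wz": 0}]' --jaw 35

```text
t: 4.33
eef_pos: [0.5054, 0.2246, 0.0064]
tcp_rot: [1.927, 2.48, 0.005]
contact_force: [2.2, 0.2, 6.6]
grip_width: 0.0358
grip_force: 19.6
```

Emit:
servo_tool --series '[{"dx": 0,"dy": 0,"dz": 0,"wx": 0,"wy": 0,"wz": 0},{"dx": 0,"dy": 0,"dz": 0,"wx": 0,"wy": 0,"wz": 0}]' --jaw 35.5

```text
t: 4.5
eef_pos: [0.5054, 0.2247, 0.0064]
tcp_rot: [1.927, 2.48, 0.005]
contact_force: [3.1, 0.1, 5.0]
grip_width: 0.0354
grip_force: 19.6
```

Emit:
servo_tool --series '[{"dx": 0,"dy": 0,"dz": 0,"wx": 0,"wy": 0,"wz": 0},{"dx": 0,"dy": 0,"dz": 0,"wx": 0,"wy": 0,"wz": 0},{"dx": 0,"dy": 0,"dz": 0,"wx": 0,"wy": 0,"wz": 0}]' --jaw 36

```text
t: 4.75
eef_pos: [0.5047, 0.2244, 0.0058]
tcp_rot: [1.928, 2.48, 0.003]
contact_force: [1.4, 1.1, 2.2]
grip_width: 0.0357
grip_force: 2.0
```

Emit:
servo_tool --series '[{"dx": 0,"dy": 0,"dz": 0,"wx": 0,"wy": 0,"wz": 0},{"dx": 0,"dy": 0,"dz": 0,"wx": 0,"wy": 0,"wz": 0},{"dx": 0,"dy": 0,"dz": 0,"wx": 0,"wy": 0,"wz": 0}]' --jaw 35.7

```text
t: 5.0
eef_pos: [0.5046, 0.2244, 0.0057]
tcp_rot: [1.927, 2.48, 0.002]
contact_force: [2.8, 1.1, 5.4]
grip_width: 0.0359
grip_force: 7.4
```

Emit:
servo_tool --series '[{"dx": 0,"dy": 0,"dz": 0,"wx": 0,"wy": 0,"wz": 0},{"dx": 0,"dy": 0,"dz": -0.01,"wx": 0,"wy": 0,"wz": 0},{"dx": 0,"dy": 0,"dz": -0.03,"wx": 0,"wy": 0,"wz": 0},{"dx": 0,"dy": 0,"dz": -0.06,"wx": 0,"wy": 0,"wz": 0},{"dx": 0,"dy": 0,"dz": -0.1,"wx": 0,"wy": 0,"wz": 0},{"dx": 0,"dy": 0,"dz": -0.14,"wx": 0,"wy": 0,"wz": 0},{"dx": 0,"dy": 0,"dz": -0.16,"wx": 0,"wy": 0,"wz": 0},{"dx": 0,"dy": 0,"dz": -0.17,"wx": 0,"wy": 0,"wz": 0},{"dx": 0,"dy": 0,"dz": -0.17,"wx": 0,"wy": 0,"wz": 0}]' --jaw 35.6

```text
t: 5.75
eef_pos: [0.5036, 0.2237, 0.091]
tcp_rot: [-1.928, -2.48, 0.0]
contact_force: [-0.8, -0.1, -2.0]
grip_width: 0.0362
grip_force: 9.6
```

```bash
python3 - <<'E'
from h import *
shot('wrist','w3')
plan([.5188,.0010,.09],97.5)
E
```

```text
d [-0.4387 -0.0797  0.0006] w [-0.001   0.0004  0.0754] mm [-219.4  -39.9    0.3] deg [-0.09  0.03  6.78]
```

View pics/w3.png

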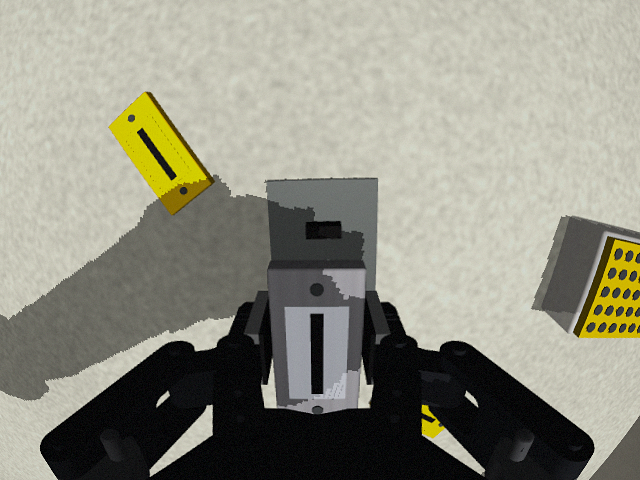

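The cell is lifted and level. Its outer top edge runs from (270,268) to (364,268). I'll work out its offset in the tool frame before moving on.

```bash
python3 - <<'E'
from h import *
b=pickle.load(open('w3.pkl','rb'));W=Rn.from_rotvec(b['rot'])
for p in((270,268),(364,268)):
  for z in(.017,.020,.023): print(z,W.inv().apply(onz(b,p,b['pos'][2]+z)-b['pos']))
E
```

```text
0.017 [ 0.02520494 -0.01779934 -0.01699988]
0.02 [ 0.02643831 -0.01738773 -0.02000017]
0.023 [ 0.02767169 -0.01697613 -0.02300047]
0.017 [ 0.02522014  0.01686052 -0.01700798]
0.02 [ 0.02645315  0.0164482  -0.02000808]
0.023 [ 0.02768617  0.01603589 -0.02300818]
```

Emit:
servo_tool --series '[{"dx": -0.04,"dy": -0.007,"dz": 0,"wx": 0,"wy": 0,"wz": 0.007},{"dx": -0.11,"dy": -0.02,"dz": 0,"wx": 0,"wy": 0,"wz": 0.02},{"dx": -0.18,"dy": -0.033,"dz": 0,"wx": 0,"wy": 0,"wz": 0.032},{"dx": -0.25,"dy": -0.046,"dz": 0,"wx": 0,"wy": 0,"wz": 0.045},{"dx": -0.32,"dy": -0.06,"dz": 0,"wx": 0,"wy": 0,"wz": 0.06},{"dx": -0.38,"dy": -0.07,"dz": 0,"wx": 0,"wy": 0,"wz": 0.07},{"dx": -0.42,"dy": -0.076,"dz": 0,"wx": 0,"wy": 0,"wz": 0.075},{"dx": -0.439,"dy": -0.08,"dz": 0,"wx": 0,"wy": 0,"wz": 0.0754},{"dx": -0.439,"dy": -0.08,"dz": 0,"wx": 0,"wy": 0,"wz": 0.0754},{"dx": -0.439,"dy": -0.08,"dz": 0,"wx": 0,"wy": 0,"wz": 0.0754},{"dx": -0.439,"dy": -0.08,"dz": 0,"wx": 0,"wy": 0,"wz": 0.0754}]'

```text
t: 6.72
eef_pos: [0.5191, 0.0041, 0.0902]
tcp_rot: [-2.066, -2.364, -0.002]
contact_force: [-0.2, -0.0, -2.0]
grip_width: 0.0357
grip_force: 9.6
```

```bash
python3 - <<'E'
from h import *
shot('wrist','w4');shot('side','s4')
plan([.5188,.0010,.036],97.5)
E
```

```text
d [-0.0061 -0.0019  0.1089] w [ 0.0001 -0.001   0.0027] mm [-3.  -0.9 54.5] deg [ 0.01 -0.09  0.24]
```

View pics/w4.png

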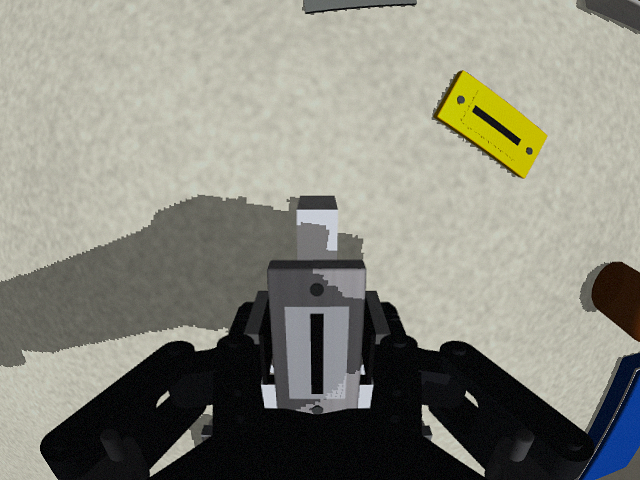

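The cell is centred over the tongue, both at column 317, so I'll lower it.

Emit:
servo_tool --series '[{"dx": -0.002,"dy": -0.002,"dz": 0.02,"wx": 0,"wy": 0,"wz": 0.003},{"dx": -0.002,"dy": -0.002,"dz": 0.05,"wx": 0,"wy": 0,"wz": 0.003},{"dx": -0.002,"dy": -0.002,"dz": 0.08,"wx": 0,"wy": 0,"wz": 0.003},{"dx": -0.002,"dy": -0.002,"dz": 0.1,"wx": 0,"wy": 0,"wz": 0.003},{"dx": -0.002,"dy": -0.002,"dz": 0.106,"wx": 0,"wy": 0,"wz": 0.003},{"dx": -0.002,"dy": -0.002,"dz": 0.11,"wx": 0,"wy": 0,"wz": 0.003},{"dx": -0.002,"dy": -0.002,"dz": 0.11,"wx": 0,"wy": 0,"wz": 0.003},{"dx": -0.002,"dy": -0.002,"dz": 0.11,"wx": 0,"wy": 0,"wz": 0.003}]'

```text
t: 7.48
eef_pos: [0.5191, 0.0005, 0.0359]
tcp_rot: [2.076, 2.357, 0.001]
contact_force: [-0.2, -0.4, -1.4]
grip_width: 0.0357
grip_force: 9.6
```

Emit:
servo_tool --series '[{"dx": 0,"dy": 0,"dz": 0.001,"wx": 0,"wy": 0,"wz": 0},{"dx": 0,"dy": 0,"dz": 0.003,"wx": 0,"wy": 0,"wz": 0},{"dx": 0,"dy": 0,"dz": 0.005,"wx": 0,"wy": 0,"wz": 0},{"dx": 0,"dy": 0,"dz": 0.006,"wx": 0,"wy": 0,"wz": 0},{"dx": 0,"dy": 0,"dz": 0.006,"wx": 0,"wy": 0,"wz": 0}]'

```text
t: 7.9
eef_pos: [0.5186, 0.0002, 0.0325]
tcp_rot: [-2.077, -2.357, -0.0]
contact_force: [0.3, 0.9, -2.2]
grip_width: 0.0358
grip_force: 9.6
```

Emit:
servo_tool --series '[{"dx": 0,"dy": 0,"dz": 0.001,"wx": 0,"wy": 0,"wz": 0},{"dx": 0,"dy": 0,"dz": 0.002,"wx": 0,"wy": 0,"wz": 0},{"dx": 0,"dy": 0,"dz": 0.003,"wx": 0,"wy": 0,"wz": 0},{"dx": 0,"dy": 0,"dz": 0.003,"wx": 0,"wy": 0,"wz": 0},{"dx": 0,"dy": 0,"dz": 0.003,"wx": 0,"wy": 0,"wz": 0}]'

```text
t: 8.32
eef_pos: [0.5186, 0.0003, 0.0309]
tcp_rot: [-2.077, -2.357, -0.0]
contact_force: [-0.7, 0.2, -2.0]
grip_width: 0.0357
grip_force: 9.6
```

Emit:
servo_tool --series '[{"dx": 0,"dy": 0,"dz": 0.001,"wx": 0,"wy": 0,"wz": 0},{"dx": 0,"dy": 0,"dz": 0.001,"wx": 0,"wy": 0,"wz": 0},{"dx": 0,"dy": 0,"dz": 0.001,"wx": 0,"wy": 0,"wz": 0}]'

```text
t: 8.57
eef_pos: [0.5186, 0.0003, 0.0304]
tcp_rot: [-2.077, -2.357, -0.0]
contact_force: [0.2, 0.1, -1.9]
grip_width: 0.0356
grip_force: 9.6
```

Emit:
servo_tool --series '[{"dx": 0,"dy": 0,"dz": 0.001,"wx": 0,"wy": 0,"wz": 0},{"dx": 0,"dy": 0,"dz": 0.001,"wx": 0,"wy": 0,"wz": 0},{"dx": 0,"dy": 0,"dz": 0.001,"wx": 0,"wy": 0,"wz": 0}]'

```text
t: 8.82
eef_pos: [0.5186, 0.0003, 0.0299]
tcp_rot: [-2.077, -2.357, -0.0]
contact_force: [-0.1, 0.3, -2.3]
grip_width: 0.0357
grip_force: 9.6
```

Emit:
servo_tool --series '[{"dx": 0,"dy": 0,"dz": 0.001,"wx": 0,"wy": 0,"wz": 0},{"dx": 0,"dy": 0,"dz": 0.001,"wx": 0,"wy": 0,"wz": 0},{"dx": 0,"dy": 0,"dz": 0.001,"wx": 0,"wy": 0,"wz": 0}]'

```text
t: 9.07
eef_pos: [0.5187, 0.0003, 0.0298]
tcp_rot: [2.077, 2.357, 0.0]
contact_force: [-1.0, -0.2, 2.6]
grip_width: 0.0358
grip_force: 10.1
```

Emit:
servo_tool --series '[{"dx": -0.003,"dy": 0,"dz": -0.0004,"wx": 0,"wy": 0,"wz": 0},{"dx": -0.006,"dy": 0,"dz": -0.0004,"wx": 0,"wy": 0,"wz": 0},{"dx": -0.009,"dy": 0,"dz": -0.0004,"wx": 0,"wy": 0,"wz": 0},{"dx": -0.012,"dy": 0,"dz": -0.0004,"wx": 0,"wy": 0,"wz": 0},{"dx": -0.015,"dy": 0,"dz": -0.0004,"wx": 0,"wy": 0,"wz": 0},{"dx": -0.018,"dy": 0,"dz": -0.0004,"wx": 0,"wy": 0,"wz": 0},{"dx": -0.021,"dy": 0,"dz": -0.0004,"wx": 0,"wy": 0,"wz": 0},{"dx": -0.024,"dy": 0,"dz": -0.0004,"wx": 0,"wy": 0,"wz": 0},{"dx": -0.027,"dy": 0,"dz": -0.0004,"wx": 0,"wy": 0,"wz": 0},{"dx": -0.03,"dy": 0,"dz": -0.0004,"wx": 0,"wy": 0,"wz": 0},{"dx": -0.033,"dy": 0,"dz": -0.0004,"wx": 0,"wy": 0,"wz": 0},{"dx": -0.036,"dy": 0,"dz": -0.0004,"wx": 0,"wy": 0,"wz": 0}]'

```text
t: 10.07
eef_pos: [0.5211, -0.0174, 0.0298]
tcp_rot: [2.076, 2.357, 0.001]
contact_force: [-0.4, 2.3, 3.5]
grip_width: 0.0361
grip_force: 10.2
```

```bash
python3 - <<'E'
from h import *
M=np.array([.5264,-.0565,.04]);u=np.array([.1305,-.9914,0])
plan(M-.020*u-[0,0,.0102],97.5)
E
```

```text
d [-0.0388  0.0005  0.    ] w [ 0.0003 -0.0002 -0.0027] mm [-19.4   0.2   0. ] deg [ 0.03 -0.02 -0.25]
```

Emit:
servo_tool --series '[{"dx": -0.003,"dy": 0,"dz": 0,"wx": 0,"wy": 0,"wz": -0.001},{"dx": -0.006,"dy": 0,"dz": 0,"wx": 0,"wy": 0,"wz": -0.002},{"dx": -0.009,"dy": 0,"dz": 0,"wx": 0,"wy": 0,"wz": -0.0027},{"dx": -0.012,"dy": 0,"dz": 0,"wx": 0,"wy": 0,"wz": -0.0027},{"dx": -0.015,"dy": 0,"dz": 0,"wx": 0,"wy": 0,"wz": -0.0027},{"dx": -0.018,"dy": 0,"dz": 0,"wx": 0,"wy": 0,"wz": -0.0027}]'

```text
t: 10.57
eef_pos: [0.5222, -0.0264, 0.0298]
tcp_rot: [-2.072, -2.362, -0.001]
contact_force: [0.3, 3.4, 4.8]
grip_width: 0.0352
grip_force: 10.3
```

Emit:
servo_tool --series '[{"dx": -0.003,"dy": 0,"dz": 0,"wx": 0,"wy": 0,"wz": 0},{"dx": -0.006,"dy": 0,"dz": 0,"wx": 0,"wy": 0,"wz": 0},{"dx": -0.009,"dy": 0,"dz": 0,"wx": 0,"wy": 0,"wz": 0},{"dx": -0.012,"dy": 0,"dz": 0,"wx": 0,"wy": 0,"wz": 0},{"dx": -0.015,"dy": 0,"dz": 0,"wx": 0,"wy": 0,"wz": 0},{"dx": -0.018,"dy": 0,"dz": 0,"wx": 0,"wy": 0,"wz": 0},{"dx": -0.018,"dy": 0,"dz": 0,"wx": 0,"wy": 0,"wz": 0},{"dx": -0.018,"dy": 0,"dz": 0,"wx": 0,"wy": 0,"wz": 0}]'

```text
t: 11.23
eef_pos: [0.5234, -0.0357, 0.0298]
tcp_rot: [2.072, 2.361, 0.0]
contact_force: [0.2, 2.6, 4.5]
grip_width: 0.0362
grip_force: 10.4
```

Emit:
servo_tool --series '[{"dx": 0,"dy": 0,"dz": 0,"wx": 0,"wy": 0,"wz": 0},{"dx": 0,"dy": 0,"dz": 0,"wx": 0,"wy": 0,"wz": 0},{"dx": 0,"dy": 0,"dz": 0,"wx": 0,"wy": 0,"wz": 0},{"dx": 0,"dy": 0,"dz": 0,"wx": 0,"wy": 0,"wz": 0}]' --jaw 50

```text
t: 11.57
eef_pos: [0.5227, -0.0366, 0.0292]
tcp_rot: [-2.073, -2.36, 0.003]
contact_force: [-0.3, 0.3, 0.1]
grip_width: 0.0499
grip_force: 0.0
```

Emit:
servo_tool --series '[{"dx": 0,"dy": 0,"dz": -0.02,"wx": 0,"wy": 0,"wz": 0},{"dx": 0,"dy": 0,"dz": -0.06,"wx": 0,"wy": 0,"wz": 0},{"dx": 0,"dy": 0,"dz": -0.1,"wx": 0,"wy": 0,"wz": 0},{"dx": 0.04,"dy": 0,"dz": -0.1,"wx": 0,"wy": 0,"wz": 0},{"dx": 0.08,"dy": 0,"dz": -0.1,"wx": 0,"wy": 0,"wz": 0},{"dx": 0.1,"dy": 0,"dz": -0.1,"wx": 0,"wy": 0,"wz": 0},{"dx": 0.1,"dy": 0,"dz": -0.1,"wx": 0,"wy": 0,"wz": 0},{"dx": 0.1,"dy": 0,"dz": -0.1,"wx": 0,"wy": 0,"wz": 0},{"dx": 0.1,"dy": 0,"dz": -0.1,"wx": 0,"wy": 0,"wz": 0}]'

```text
t: 12.32
eef_pos: [0.5167, 0.0126, 0.0795]
tcp_rot: [2.073, 2.36, -0.002]
contact_force: [-0.0, 0.4, 0.7]
grip_width: 0.0497
grip_force: 0.0
```

Emit:
servo_tool --series '[{"dx": 0,"dy": 0,"dz": 0,"wx": 0,"wy": 0,"wz": 0},{"dx": 0,"dy": 0,"dz": 0,"wx": 0,"wy": 0,"wz": 0},{"dx": 0,"dy": 0,"dz": 0,"wx": 0,"wy": 0,"wz": 0},{"dx": 0,"dy": 0,"dz": 0,"wx": 0,"wy": 0,"wz": 0},{"dx": 0,"dy": 0,"dz": 0,"wx": 0,"wy": 0,"wz": 0},{"dx": 0,"dy": 0,"dz": 0,"wx": 0,"wy": 0,"wz": 0}]' --jaw 0

```text
t: 12.82
eef_pos: [0.5167, 0.014, 0.0796]
tcp_rot: [-2.072, -2.361, 0.0]
contact_force: [-0.1, -0.4, 0.2]
grip_width: 0.0003
grip_force: 0.0
```

```bash
python3 - <<'E'
from h import *
g=shot('wrist','w5')
M=np.array([.5264,-.0565,.04]);u=np.array([.1305,-.9914,0])
plan(M-.072*u+[0,0,.0035],97.5)
print(wpx(g,M-.0474*u+[0,0,.01]))
E
```

```text
d [0.0015 0.0008 0.0723] w [-0.     -0.     -0.0002] mm [ 0.8  0.4 36.1] deg [-0.   -0.   -0.02]
[318.52796081 319.4557679 ]
```

View pics/w5.png

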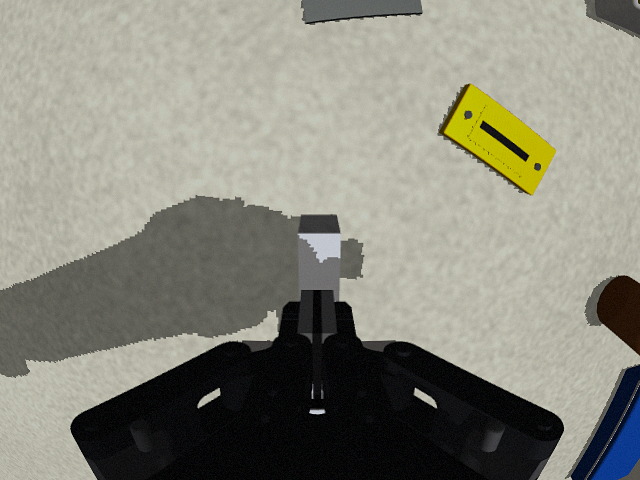

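The closed fingers hide the cell, and the tongue tip is straight ahead at (319,225). I'll lower behind the cell and then push slowly.

Emit:
servo_tool --series '[{"dx": 0.001,"dy": 0.001,"dz": 0.03,"wx": 0,"wy": 0,"wz": 0},{"dx": 0.001,"dy": 0.001,"dz": 0.055,"wx": 0,"wy": 0,"wz": 0},{"dx": 0.001,"dy": 0.001,"dz": 0.068,"wx": 0,"wy": 0,"wz": 0},{"dx": 0.001,"dy": 0.001,"dz": 0.072,"wx": 0,"wy": 0,"wz": 0},{"dx": 0.001,"dy": 0.001,"dz": 0.072,"wx": 0,"wy": 0,"wz": 0},{"dx": 0.001,"dy": 0.001,"dz": 0.072,"wx": 0,"wy": 0,"wz": 0}]'

```text
t: 13.37
eef_pos: [0.5174, 0.0148, 0.044]
tcp_rot: [2.071, 2.362, 0.001]
contact_force: [0.0, 1.1, -0.7]
grip_width: -0.0004
grip_force: 0.0
```

Emit:
servo_tool --series '[{"dx": -0.002,"dy": 0,"dz": 0,"wx": 0,"wy": 0,"wz": 0},{"dx": -0.004,"dy": 0,"dz": 0,"wx": 0,"wy": 0,"wz": 0},{"dx": -0.006,"dy": 0,"dz": 0,"wx": 0,"wy": 0,"wz": 0},{"dx": -0.008,"dy": 0,"dz": 0,"wx": 0,"wy": 0,"wz": 0},{"dx": -0.01,"dy": 0,"dz": 0,"wx": 0,"wy": 0,"wz": 0},{"dx": -0.012,"dy": 0,"dz": 0,"wx": 0,"wy": 0,"wz": 0},{"dx": -0.014,"dy": 0,"dz": 0,"wx": 0,"wy": 0,"wz": 0},{"dx": -0.016,"dy": 0,"dz": 0,"wx": 0,"wy": 0,"wz": 0},{"dx": -0.018,"dy": 0,"dz": 0,"wx": 0,"wy": 0,"wz": 0},{"dx": -0.02,"dy": 0,"dz": 0,"wx": 0,"wy": 0,"wz": 0}]'

```text
t: 14.2
eef_pos: [0.5184, 0.0047, 0.0436]
tcp_rot: [-2.072, -2.362, -0.0]
contact_force: [-0.3, -0.5, 0.6]
grip_width: 0.0
grip_force: 0.0
```

Emit:
servo_tool --series '[{"dx": -0.0015,"dy": 0,"dz": 0,"wx": 0,"wy": 0,"wz": 0},{"dx": -0.003,"dy": 0,"dz": 0,"wx": 0,"wy": 0,"wz": 0},{"dx": -0.0045,"dy": 0,"dz": 0,"wx": 0,"wy": 0,"wz": 0},{"dx": -0.006,"dy": 0,"dz": 0,"wx": 0,"wy": 0,"wz": 0},{"dx": -0.0075,"dy": 0,"dz": 0,"wx": 0,"wy": 0,"wz": 0},{"dx": -0.009,"dy": 0,"dz": 0,"wx": 0,"wy": 0,"wz": 0},{"dx": -0.0105,"dy": 0,"dz": 0,"wx": 0,"wy": 0,"wz": 0},{"dx": -0.012,"dy": 0,"dz": 0,"wx": 0,"wy": 0,"wz": 0}]'

```text
t: 14.87
eef_pos: [0.5192, -0.001, 0.0437]
tcp_rot: [-2.071, -2.362, -0.001]
contact_force: [0.5, 0.4, 0.1]
grip_width: 0.0
grip_force: 0.5
```

Emit:
servo_tool --series '[{"dx": -0.0015,"dy": 0,"dz": 0,"wx": 0,"wy": 0,"wz": 0},{"dx": -0.003,"dy": 0,"dz": 0,"wx": 0,"wy": 0,"wz": 0},{"dx": -0.0045,"dy": 0,"dz": 0,"wx": 0,"wy": 0,"wz": 0},{"dx": -0.006,"dy": 0,"dz": 0,"wx": 0,"wy": 0,"wz": 0}]'

```text
t: 15.2
eef_pos: [0.5196, -0.0042, 0.0437]
tcp_rot: [-2.072, -2.362, -0.0]
contact_force: [0.1, 0.8, -0.4]
grip_width: -0.0001
grip_force: 0.5
```

Emit:
servo_tool --series '[{"dx": -0.001,"dy": 0,"dz": 0,"wx": 0,"wy": 0,"wz": 0},{"dx": -0.002,"dy": 0,"dz": 0,"wx": 0,"wy": 0,"wz": 0},{"dx": -0.003,"dy": 0,"dz": 0,"wx": 0,"wy": 0,"wz": 0},{"dx": -0.004,"dy": 0,"dz": 0,"wx": 0,"wy": 0,"wz": 0}]'

```text
t: 15.53
eef_pos: [0.5199, -0.0062, 0.0437]
tcp_rot: [-2.072, -2.362, -0.0]
contact_force: [-0.4, 1.2, -0.2]
grip_width: 0.0002
grip_force: 0.5
```

Emit:
servo_tool --series '[{"dx": -0.001,"dy": 0,"dz": 0,"wx": 0,"wy": 0,"wz": 0},{"dx": -0.002,"dy": 0,"dz": 0,"wx": 0,"wy": 0,"wz": 0},{"dx": -0.003,"dy": 0,"dz": 0,"wx": 0,"wy": 0,"wz": 0},{"dx": -0.004,"dy": 0,"dz": 0,"wx": 0,"wy": 0,"wz": 0}]'

```text
t: 15.87
eef_pos: [0.5201, -0.0082, 0.0436]
tcp_rot: [-2.072, -2.362, -0.0]
contact_force: [0.2, 0.7, -0.4]
grip_width: -0.0001
grip_force: 0.5
```

Emit:
servo_tool --series '[{"dx": -0.001,"dy": 0,"dz": 0,"wx": 0,"wy": 0,"wz": 0},{"dx": -0.002,"dy": 0,"dz": 0,"wx": 0,"wy": 0,"wz": 0},{"dx": -0.003,"dy": 0,"dz": 0,"wx": 0,"wy": 0,"wz": 0},{"dx": -0.004,"dy": 0,"dz": 0,"wx": 0,"wy": 0,"wz": 0}]'

```text
t: 16.2
eef_pos: [0.5204, -0.0101, 0.0437]
tcp_rot: [2.072, 2.362, 0.0]
contact_force: [-0.7, 1.6, 0.1]
grip_width: 0.0002
grip_force: 0.5
```

Emit:
servo_tool --series '[{"dx": -0.001,"dy": 0,"dz": 0,"wx": 0,"wy": 0,"wz": 0},{"dx": -0.002,"dy": 0,"dz": 0,"wx": 0,"wy": 0,"wz": 0},{"dx": -0.003,"dy": 0,"dz": 0,"wx": 0,"wy": 0,"wz": 0},{"dx": -0.004,"dy": 0,"dz": 0,"wx": 0,"wy": 0,"wz": 0}]'

```text
t: 16.53
eef_pos: [0.5206, -0.0121, 0.0437]
tcp_rot: [-2.072, -2.362, -0.0]
contact_force: [0.1, 0.4, -0.3]
grip_width: 0.0001
grip_force: 0.5
```

Emit:
servo_tool --series '[{"dx": -0.001,"dy": 0,"dz": 0,"wx": 0,"wy": 0,"wz": 0},{"dx": -0.002,"dy": 0,"dz": 0,"wx": 0,"wy": 0,"wz": 0},{"dx": -0.003,"dy": 0,"dz": 0,"wx": 0,"wy": 0,"wz": 0},{"dx": -0.004,"dy": 0,"dz": 0,"wx": 0,"wy": 0,"wz": 0}]'

```text
t: 16.87
eef_pos: [0.5209, -0.0141, 0.0437]
tcp_rot: [-2.072, -2.362, -0.0]
contact_force: [0.2, 0.8, -0.5]
grip_width: -0.0002
grip_force: 0.5
```

Emit:
servo_tool --series '[{"dx": -0.001,"dy": 0,"dz": 0,"wx": 0,"wy": 0,"wz": 0},{"dx": -0.002,"dy": 0,"dz": 0,"wx": 0,"wy": 0,"wz": 0},{"dx": -0.003,"dy": 0,"dz": 0,"wx": 0,"wy": 0,"wz": 0},{"dx": -0.004,"dy": 0,"dz": 0,"wx": 0,"wy": 0,"wz": 0}]'

```text
t: 17.2
eef_pos: [0.5212, -0.0161, 0.0437]
tcp_rot: [-2.072, -2.362, -0.0]
contact_force: [0.0, 1.1, -0.1]
grip_width: 0.0002
grip_force: 0.5
```

Emit:
servo_tool --series '[{"dx": -0.001,"dy": 0,"dz": 0,"wx": 0,"wy": 0,"wz": 0},{"dx": -0.002,"dy": 0,"dz": 0,"wx": 0,"wy": 0,"wz": 0},{"dx": -0.003,"dy": 0,"dz": 0,"wx": 0,"wy": 0,"wz": 0},{"dx": -0.004,"dy": 0,"dz": 0,"wx": 0,"wy": 0,"wz": 0}]'

```text
t: 17.53
eef_pos: [0.5214, -0.0181, 0.0437]
tcp_rot: [-2.072, -2.362, -0.0]
contact_force: [-0.5, 1.7, 0.3]
grip_width: 0.0
grip_force: 0.5
```

Emit:
servo_tool --series '[{"dx": -0.001,"dy": 0,"dz": 0,"wx": 0,"wy": 0,"wz": 0},{"dx": -0.002,"dy": 0,"dz": 0,"wx": 0,"wy": 0,"wz": 0},{"dx": -0.003,"dy": 0,"dz": 0,"wx": 0,"wy": 0,"wz": 0},{"dx": -0.004,"dy": 0,"dz": 0,"wx": 0,"wy": 0,"wz": 0}]'

```text
t: 17.87
eef_pos: [0.5217, -0.0201, 0.0437]
tcp_rot: [-2.072, -2.362, -0.0]
contact_force: [0.5, 0.4, -0.4]
grip_width: 0.0002
grip_force: 0.5
```

Emit:
servo_tool --series '[{"dx": -0.001,"dy": 0,"dz": 0,"wx": 0,"wy": 0,"wz": 0},{"dx": -0.002,"dy": 0,"dz": 0,"wx": 0,"wy": 0,"wz": 0},{"dx": -0.003,"dy": 0,"dz": 0,"wx": 0,"wy": 0,"wz": 0},{"dx": -0.004,"dy": 0,"dz": 0,"wx": 0,"wy": 0,"wz": 0}]'

```text
t: 18.2
eef_pos: [0.522, -0.022, 0.0437]
tcp_rot: [2.072, 2.362, 0.0]
contact_force: [0.2, 0.5, 0.5]
grip_width: 0.0001
grip_force: 0.5
```

```bash
python3 - <<'E'
from h import *
t=shot('top','t6')['frame'];s=shot('side','s6')['frame'];s4=pickle.load(open('s4.pkl','rb'))['frame']
z=lambda f,x,y,w,h,k:cv2.resize(f[y:y+h,x:x+w,::-1],None,fx=k,fy=k,interpolation=cv2.INTER_CUBIC)
cv2.imwrite('pics/c6.png',np.hstack([z(s,280,290,80,100,5),z(t,390,215,80,100,5)]))
E
```

```text
(no output)
```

View pics/c6.png

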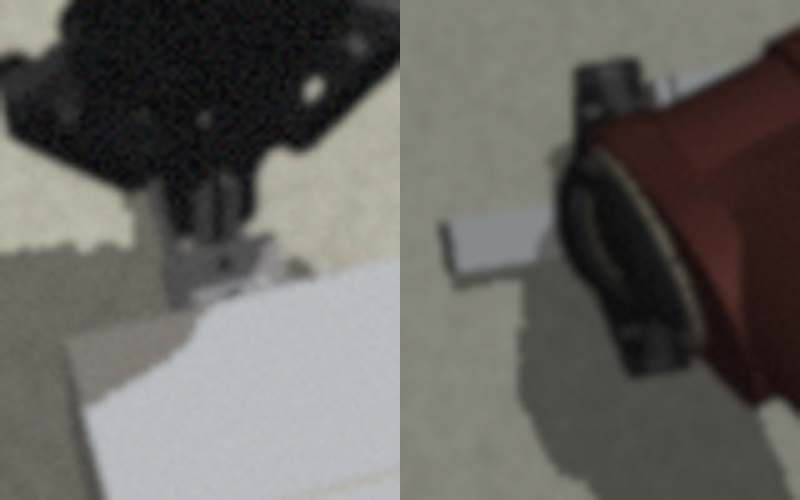

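The side crop shows the fingertips directly against the cell's outer end at about (215,240). The cell is straight and entering the nose, so I'll keep pushing.

Emit:
servo_tool --series '[{"dx": -0.001,"dy": 0,"dz": 0,"wx": 0,"wy": 0,"wz": 0},{"dx": -0.002,"dy": 0,"dz": 0,"wx": 0,"wy": 0,"wz": 0},{"dx": -0.003,"dy": 0,"dz": 0,"wx": 0,"wy": 0,"wz": 0},{"dx": -0.004,"dy": 0,"dz": 0,"wx": 0,"wy": 0,"wz": 0}]'

```text
t: 18.63
eef_pos: [0.5222, -0.0239, 0.0436]
tcp_rot: [-2.072, -2.362, -0.0]
contact_force: [-0.5, 2.0, -0.5]
grip_width: -0.0003
grip_force: 1.1
```

Emit:
servo_tool --series '[{"dx": -0.001,"dy": 0,"dz": 0,"wx": 0,"wy": 0,"wz": 0},{"dx": -0.002,"dy": 0,"dz": 0,"wx": 0,"wy": 0,"wz": 0}]'

```text
t: 18.8
eef_pos: [0.5223, -0.0242, 0.0437]
tcp_rot: [-2.071, -2.362, -0.001]
contact_force: [-0.1, 2.6, -0.1]
grip_width: 0.0002
grip_force: 1.5
```

Emit:
servo_tool --series '[{"dx": -0.001,"dy": 0,"dz": 0,"wx": 0,"wy": 0,"wz": 0},{"dx": -0.002,"dy": 0,"dz": 0,"wx": 0,"wy": 0,"wz": 0},{"dx": -0.003,"dy": 0,"dz": 0,"wx": 0,"wy": 0,"wz": 0}]'

```text
t: 19.05
eef_pos: [0.5224, -0.0253, 0.0437]
tcp_rot: [-2.07, -2.362, -0.002]
contact_force: [-1.0, 4.6, -1.1]
grip_width: -0.0002
grip_force: 2.4
```

Emit:
servo_tool --series '[{"dx": 0,"dy": 0,"dz": 0,"wx": 0,"wy": 0,"wz": 0},{"dx": 0,"dy": 0,"dz": 0,"wx": 0,"wy": 0,"wz": 0},{"dx": 0,"dy": 0,"dz": 0,"wx": 0,"wy": 0,"wz": 0},{"dx": 0,"dy": 0,"dz": 0,"wx": 0,"wy": 0,"wz": 0}]'

```text
t: 19.38
eef_pos: [0.5226, -0.0266, 0.0437]
tcp_rot: [2.072, 2.361, -0.0]
contact_force: [-0.1, 3.6, -0.7]
grip_width: 0.0001
grip_force: 1.7
```

Emit:
servo_tool --series '[{"dx": -0.0006,"dy": 0,"dz": 0,"wx": 0,"wy": 0,"wz": 0},{"dx": -0.0006,"dy": 0,"dz": 0,"wx": 0,"wy": 0,"wz": 0},{"dx": -0.0006,"dy": 0,"dz": 0,"wx": 0,"wy": 0,"wz": 0},{"dx": -0.0006,"dy": 0,"dz": 0,"wx": 0,"wy": 0,"wz": 0},{"dx": -0.0006,"dy": 0,"dz": 0,"wx": 0,"wy": 0,"wz": 0},{"dx": -0.0006,"dy": 0,"dz": 0,"wx": 0,"wy": 0,"wz": 0},{"dx": -0.0006,"dy": 0,"dz": 0,"wx": 0,"wy": 0,"wz": 0},{"dx": -0.0006,"dy": 0,"dz": 0,"wx": 0,"wy": 0,"wz": 0}]'

```text
t: 20.05
eef_pos: [0.5227, -0.0275, 0.0437]
tcp_rot: [2.072, 2.361, -0.001]
contact_force: [0.1, 0.8, -1.3]
grip_width: 0.0002
grip_force: 0.4
```

Pressed in by about 4 mm and settled. Now I'll back off and lift away.

Emit:
servo_tool --series '[{"dx": 0.004,"dy": 0,"dz": 0,"wx": 0,"wy": 0,"wz": 0},{"dx": 0.015,"dy": 0,"dz": 0,"wx": 0,"wy": 0,"wz": 0},{"dx": 0.04,"dy": 0,"dz": 0,"wx": 0,"wy": 0,"wz": 0},{"dx": 0.06,"dy": 0,"dz": -0.06,"wx": 0,"wy": 0,"wz": 0},{"dx": 0.1,"dy": 0,"dz": -0.12,"wx": 0,"wy": 0,"wz": 0},{"dx": 0.15,"dy": 0,"dz": -0.18,"wx": 0,"wy": 0,"wz": 0},{"dx": 0.2,"dy": 0,"dz": -0.24,"wx": 0,"wy": 0,"wz": 0},{"dx": 0.2,"dy": 0,"dz": -0.24,"wx": 0,"wy": 0,"wz": 0},{"dx": 0.2,"dy": 0,"dz": -0.24,"wx": 0,"wy": 0,"wz": 0},{"dx": 0.2,"dy": 0,"dz": -0.24,"wx": 0,"wy": 0,"wz": 0},{"dx": 0.2,"dy": 0,"dz": -0.24,"wx": 0,"wy": 0,"wz": 0},{"dx": 0.2,"dy": 0,"dz": -0.24,"wx": 0,"wy": 0,"wz": 0}]'

```text
t: 21.05
eef_pos: [0.5088, 0.0707, 0.1623]
tcp_rot: [-2.073, -2.358, 0.005]
contact_force: [-0.4, 0.3, -1.2]
grip_width: 0.0
grip_force: 0.0
```

```bash
python3 -c "
from rig import ticket,state
print(state()['contact_force'],state()['t']);print(ticket.job_done())"
```

```text
[-0.39272714  0.33455458 -1.18953014] 21.05
the job is handed in; nothing more can be done
None
```

The cell is in the reader's slot with the end stop pressed in by about 4 mm (judged from the push force and fingertip travel), the arm is clear, and I handed the job in at about 21 s; no verdict came back, and one reading while closing on the cell was 19.6 N per finger, just under the 20 N limit.

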